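Line up the food tins in the spice rack

ROBOT

A 6-joint arm with a two-finger parallel gripper is mounted at the origin on a cart in front of the work surface, level with it; the furniture and walls round the work are solid. World frame = base frame: x ahead of the robot, y to its left, z up, the work surface at z = 0. Lengths are in mm, angles in rad, forces in N, time in s.
With the tool pointing down it reaches from about 275 to 750 mm from the base axis. Payload 10.2 kg.
Tool frame: the origin (TCP) lies on the front face of the gripper's body, between the roots of the fingers; the fingertips stand 73 mm ahead of it and the grasp point (between the pads) lies 54 mm ahead of it; z points along the fingers, y is the line along which they close (so a half turn about z gives the same grasp; the last joint's range is limited). The gripper opens to 85 mm and grips with 20 to 120 N. Pads are 22 mm wide; open, the fingers measure 114 mm over their backs; the gripper's body (76 mm by 85 mm) begins 54 mm behind the grasp point. The pads swing forward as they close: fully open they stand 13 mm farther back than shut.
Start: joints at [-1.521, 0.313, 1.498, -0, 1.331, -0.223], TCP at [141.437, -505.596, 303.894] pointing down, gripper open.
Joint ranges: [-2.94, 2.94], [-0.97, 2.17], [0.19, 2.56], [-1.23, 4.37], [0.02, 3.11], [-2.88, 2.88]. Speed limits (rad/s): [2.39, 2.39, 3.01, 3.14, 3.14, 3.14].

INTERFACE

Orientations are given as a unit quaternion [w, x, y, z].
In Python, from rig import * gives the robot as it stands.
- The arm moves only by the tool step_arm, never from a script. Its argument "plan" is a list of rows, each an object with "offset": the shift along the tool's x, y, z in cm, a list of three; "rot": the turn, a rotation vector about the tool's x, y, z in degrees, a list of three; "gripper": the finger opening in cm, from 0 to 8.54. In form: [{"offset": [x, y, z], "rot": [wx, wy, wz], "gripper": gripper}, ...]. A call has 1 to 12 rows; each row is the pose to reach, as a shift and turn from the pose commanded when the call began, along the tool's axes at that moment; what a row does not reach only later rows make up. A row lasts 1/10 s, in which the tool goes at most 50 mm and 8.59 degrees, less where a joint would pass 70% of its speed; a pose out of reach is approached as far as the arm can. A call with a gripper value outside its range is refused whole. The fingers move at their own pace and stop on an object; "squeeze" is the grip in N (left out, the last holds). Time passes only in rows, so rows that repeat a pose let the fingers close. It gives the time, the measured TCP pose, the force, the opening and the grip force at its end, in the units of the state.
- sense(): the state, without advancing time (a new reading comes with each control period).
- capture(name): name is "scene" or "top" or "wrist"; returns a dict with "color" (384x512x3 uint8, red, green, blue), "depth" (384x512 float32, mm along the optical axis (not along the pixel's ray), 0 where there is no reading), "vertical_fov" (degrees; the focal length in pixels is half the picture's height over the tangent of half this angle, whatever the lens; pixels are square), "cx", "cy" (the principal point, pixels), "k1" (the pictures are not rectified: a ray, as slopes to the right and down, at radius r is drawn at 1 + k1 r^2 times it, then the intrinsics apply), "rvec" (rotation vector, rad) and "tvec" (3), from world to camera coordinates, as OpenCV has them; the wrist camera has in their place "mount" (4x4, takes a point from camera to tool coordinates, whose origin is the TCP and whose axes are the flange's). Camera axes: x right, y down, z forward; pixel columns grow to the right and rows downward; lengths in mm; the calibration is good to about 2 mm. A picture is of the moment at which its call begins: read the wrist's pose just before it.
- finish_job(): hands the job in; it is judged then, once.
The state is a dict: "time_s": time; "joints": joint angles; "dq": joint speeds; "tau": joint torques, N m; "eef_pos": TCP position; "ee_rot": TCP orientation; "force": force on the tool from outside, world axes, zero at the start; "wrist_torque": the same for the moment, N m; "grip_width": opening from 0.0 (shut) to 1.0 (fully open); "grip_force": force on a finger pad.
Only numpy, scipy, OpenCV 4.12 (cv2) and the standard library are available. Lean on these libraries where they do the work, as an engineer would, in place of code of your own. Each camera call takes 0.05 s, during which the arm holds its last target. There are 200 camera calls.

TASK

A third food tin still stands on the worktop. Slide the rack's bookend all the way to the right-hand end, stand that tin on the shelf between the bookend and the other two tins and let go; then tip the front rail fully up so that it pushes the tins back in line, and slide the bookend up so that all three stand snugly side by side against the left-hand end. Knock nothing over and leave the salt, pepper and spice jar where they are.

Things in the scene. Friction and masses are not known exactly. Their poses are not given: they have to be found in the camera images.
- rack: Fixed wooden shelf, 328 mm wide (y), 98 deep (x), at a new place and yaw each time. Origin: centre of its underside; x to its back, y to its left end, z up. Shelf board top z = 42 mm, x -50 to 48. Wooden ends 98 high, inner faces y = +-150. Two back rods (front face x = 36, z = 56 and 76) stop the tins: centre then x = 7 mm. With the front rail up tins have 4 mm of play in x.
- bookend (a joint): Slide of the wooden bookend along the back rods, m: 0 = at the right-hand end, grows to the left (rack +y), limit 0.17. Resists with 2 N, stays where left. Panel 14 mm thick (y), 76 deep, top at rack z = 98 mm; left face at rack y = -0.136 + joint. Reads 0.114 with three tins snug against the left end. Starts at 0.116 to 0.134, near the two tins: no room for a third.
- bookend_knob (a point): Point on the axis of the upright wooden knob on the bookend, to be pushed sideways or pinched: 18 mm diameter from rack z = 114 to 136 mm, top at 142; this point at rack z = 126, x = 7 mm, in the bookend's middle plane (y). Tops of tins on the shelf are at rack z = 114 mm, just lower than the thick part. Axes as the rack.
- rail (a joint): Tip-up steel front rail, rad: 0 = fully up (hard stop), grows as it tips out towards the robot, limit 0.7; starts at 0.5 to 0.65. Stiff (0.12 N m, 3 to 6 N at the bar, up to 15 N while it pushes tins), stays where it is left. Pressing its bar towards the rack's back brings it up (the bar rises by 9 mm), and the bar pushes the tins back.
- rail_bar (a point): Middle of the rail's horizontal bar, on its axis: 8 mm thick, 345 mm long along rack y. It swings at radius 42 mm about a line along rack y at rack x = -29 mm, z = 36 mm: fully up it is at z = 78, x = -29; tipped out 0.6 rad at z = 71, x = -53.
- tin_1_center (a point): Centre (half-way up) of the food tin on the shelf nearest or second nearest the left-hand end: upright plain cylinder, 57 mm diameter, 72 mm high, 0.18 kg nominal. z axis up along the tin.
- tin_2_center (a point): Centre of the other food tin on the shelf, of the same size (57 mm diameter, 72 mm high). The two may have changed places; both are within 20 mm of the back line with small gaps between them.
- tin_3_center (a point): Centre of the third food tin, same size (57 mm diameter, 72 mm high), standing upright on the worktop to the left of the rack. It may have changed places with the spice jar.
- spice_jar: Slender glass spice jar with yellow-brown cap, 42 mm diameter, 96 mm high, loose on the worktop left of the rack; origin at the centre of its underside. Bystander.
- salt_shaker: Glass salt shaker with grey top, 44 mm diameter, 90 mm high, loose on the worktop in front of the rack's right end; origin at the centre of its underside. Bystander.
- pepper_mill: Dark wooden pepper mill, 58 mm diameter, 150 mm high, loose on the worktop behind and left of the rack; origin at the centre of its underside. Bystander.

How it is judged:
By the outcome, as a careful person would: the job done as asked, in the order asked, and still so for the second after the job is handed in, with the robot touching nothing.
It also fails if it takes over 67 s, if anything falls off the work surface, if the arm or the gripper's body presses on something with over 40 N, if the wrist force passes 120 N, or if a joint passes its speed limit or range.

## Working session

There is one attempt and no reset: what is moved stays moved. The work goes in short steps, Python scripts to look and compute and a tool call to move; the robot and the scene stay as the last step left them, time stands still between calls to the robot, and variables do not carry over. Pictures are saved under pics/ and viewed, at most 10 in all, crops included, and the job is handed in when it is done.

Besides the shell and the picture viewer there is one more tool, called after ">>>" in YAML: its name, and indented under it one key for each argument. step_arm: Moves the arm, as the interface text tells. Its arguments: {"type":"object","properties":{"plan":{"type":"array"},"squeeze":{"type":"number"}},"required":["plan"]}

```bash
mkdir -p pics; cat > h.py <<'E'
from rig import *
import numpy as np, cv2
from scipy.spatial.transform import Rotation as R
def cloud(c):
    d=c["depth"]; h,w=d.shape; f=h/2/np.tan(np.radians(c["vertical_fov"])/2)
    K=np.array([[f,0,c["cx"]],[0,f,c["cy"]],[0,0,1.]])
    u,v=np.meshgrid(np.arange(w),np.arange(h))
    p=np.stack([u,v],-1).reshape(-1,1,2).astype(np.float64)
    s=cv2.undistortPoints(p,K,np.array([c["k1"],0,0,0.])).reshape(h,w,2)
    return np.dstack([s*d[...,None],d])
def world(c,st=None):
    P=cloud(c)
    if "rvec" in c:
        Rm=cv2.Rodrigues(np.array(c["rvec"],float))[0]
        W=(P-np.array(c["tvec"]).ravel())@Rm
    else:
        M=np.array(c["mount"]); q=st["ee_rot"]
        W=P@M[:3,:3].T+M[:3,3]
        W=W@R.from_quat([q[1],q[2],q[3],q[0]]).as_matrix().T+np.array(st["eef_pos"])
    W[c["depth"]==0]=np.nan
    return W
E
python3 - <<'E'
from h import *
print(sense())
a=capture("scene");b=capture("top")
np.savez("a.npz",s=world(a),t=world(b),sc=a["color"],tc=b["color"])
cv2.imwrite("pics/s.png",a["color"][...,::-1]);cv2.imwrite("pics/t.png",b["color"][...,::-1])
E
```

```text
{'time_s': 0.0, 'joints': array([-1.52142288e+00,  3.13429383e-01,  1.49847804e+00,  2.23592359e-05,
        1.33102910e+00, -2.23412804e-01]), 'dq': array([ 6.58351441e-04, -4.39765033e-05, -1.42363214e-03,  8.97061520e-04,
       -1.59231342e-03, -1.10941477e-03]), 'tau': array([-1.10805955e-03, -4.12266934e+01, -2.59741741e+01, -2.34227236e-04,
        4.16783238e-03,  6.30332309e-06]), 'eef_pos': array([ 141.41964975, -505.40282222,  303.33015811]), 'ee_rot': array([-6.68448280e-04,  9.90713006e-01,  1.35967964e-01,  6.92146840e-05]), 'force': array([-0.11786463,  0.40389975,  0.26825477]), 'wrist_torque': array([-0.01078344,  0.03115425, -0.0180518 ]), 'grip_force': 0.0, 'grip_width': 0.9983631751599407}
```

View pics/t.png

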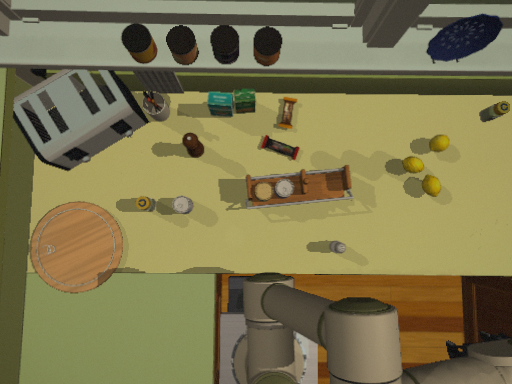

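View pics/s.png

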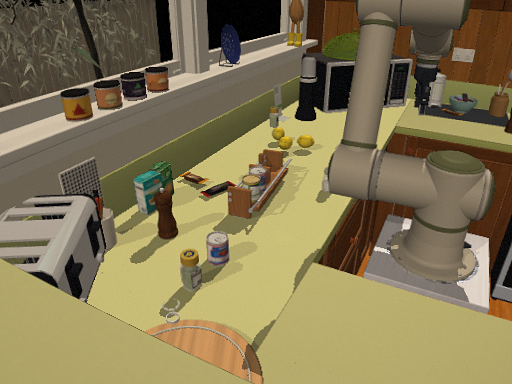

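The top picture shows the rack at about (300,187), with its tins at (263,190) and (284,188), and the knob near (304,178). Tin 3 is at (182,205), the spice jar at (145,204), the salt at (338,247) and the mill at (194,147).

```bash
python3 - <<'E'
from h import *
d=np.load("a.npz");T=d["t"]
for n,(u,v) in dict(tinA=(263,190),tinB=(284,188),tin3=(182,204),spice=(145,203),salt=(338,247),mill=(194,146),tab=(220,230),lend=(249,190),rend=(349,175),knob=(304,176)).items(): print(n,T[v,u].round(0), np.nanmax(T[v-3:v+4,u-3:u+4,2]).round())
def blob(n,u0,u1,v0,v1,z0,z1):
    W=T[v0:v1,u0:u1].reshape(-1,3);m=(W[:,2]>z0)&(W[:,2]<z1);W=W[m]
    c,(w,h),a=cv2.minAreaRect(W[:,:2].astype(np.float32));print(n,m.sum(),W.mean(0).round(1),np.round(c,1),round(w),round(h),round(a,1))
blob("tin3",168,198,192,220,64,80)
blob("spice",130,160,190,216,86,105)
blob("tinA",252,273,178,201,106,122)
blob("tinB",274,297,176,200,106,122)
blob("knob",295,315,165,200,122,150)
blob("ends",240,360,158,215,88,104)
blob("rack",240,360,158,215,20,104)
blob("salt",325,350,237,257,75,95)
E
```

```text
tinA [548.  25. 108.] 116.0
tinB [555. -40. 110.] 116.0
tin3 [505. 282.  67.] 75.0
spice [505. 391.  96.] 102.0
salt [ 374. -211.   90.] 94.0
mill [681. 239. 125.] 139.0
tab [423. 164.   1.] 7.0
lend [549.  69.  96.] 101.0
rend [ 600. -246.   98.] 102.0
knob [ 596. -105.   95.] 143.0
tin3 244 [504.6 285.8  69.5] [504.9 285.9] 51 55 0.7
spice 146 [505.9 399.6  96.2] [506.7 400.5] 41 39 4.9
tinA 261 [545.9  23.9 111.9] [546.3  23.7] 53 53 0.5
tinB 262 [556.1 -39.2 111.6] [556.5 -38.5] 54 54 0.9
knob 31 [ 574.2 -102.7  139. ] [ 574.8 -102.7] 17 15 0.2
ends 344 [ 578.1 -101.5   96.9] [573.6 -87.8] 85 331 6.9
rack 2755 [ 564.  -107.1   57.3] [562.9 -89.1] 107 349 6.4
salt 101 [ 372.8 -217.7   85.1] [ 373.3 -218.1] 33 31 88.0
```

```bash
cat >> h.py <<'E'
def go(x,y,z,b):
    s=sense();q=s["ee_rot"];r=R.from_quat([q[1],q[2],q[3],q[0]])
    t=R.from_quat([np.cos(np.radians(b)/2),np.sin(np.radians(b)/2),0,0])
    print("offset",(r.inv().apply(np.array([x,y,z])-s["eef_pos"])/10).round(2),"rot",np.degrees((r.inv()*t).as_rotvec()).round(2),"t",round(s["time_s"],2))
E
python3 -c "
from h import *
go(530,-60,330,6.6)"
```

```text
offset [ 49.42 -32.43  -2.61] rot [-0.06 -0.01  9.03] t 0.1
```

>>> step_arm:
  plan:
    - {"offset": [12,-8,-2.6],"rot": [0,0,2],"gripper": 8.5}
    - {"offset": [25,-16,-2.6],"rot": [0,0,5],"gripper": 8.5}
    - {"offset": [37,-24,-2.6],"rot": [0,0,9],"gripper": 8.5}
    - {"offset": [49.4,-32.4,-2.6],"rot": [0,0,9],"gripper": 8.5}
    - {"offset": [49.4,-32.4,-2.6],"rot": [0,0,9],"gripper": 8.5}
    - {"offset": [49.4,-32.4,-2.6],"rot": [0,0,9],"gripper": 8.5}
    - {"offset": [49.4,-32.4,-2.6],"rot": [0,0,9],"gripper": 8.5}
    - {"offset": [49.4,-32.4,-2.6],"rot": [0,0,9],"gripper": 8.5}
    - {"offset": [49.4,-32.4,-2.6],"rot": [0,0,9],"gripper": 8.5}
    - {"offset": [49.4,-32.4,-2.6],"rot": [0,0,9],"gripper": 8.5}
    - {"offset": [49.4,-32.4,-2.6],"rot": [0,0,9],"gripper": 8.5}
    - {"offset": [49.4,-32.4,-2.6],"rot": [0,0,9],"gripper": 8.5}

```text
time_s: 1.3
eef_pos: [531.0, -58.1, 329.7]
ee_rot: [-0.0, 0.998, 0.058, -0.0]
force: [0.8, -1.5, -0.2]
grip_width: 0.995
grip_force: 0.0
```

>>> step_arm:
  plan:
    - {"offset": [0,0,0],"rot": [0,0,0],"gripper": 8.5}

```text
time_s: 1.4
eef_pos: [531.6, -57.0, 329.2]
ee_rot: [-0.001, 0.998, 0.06, -0.0]
force: [-0.5, 0.2, -0.4]
grip_width: 0.996
grip_force: 0.0
```

```bash
python3 - <<'E'
from h import *
s=sense();print(s["eef_pos"],s["time_s"])
go(530,-60,330,6.6)
c=capture("wrist");W=world(c,s);np.savez("w.npz",W=W,c=c["color"]);print(np.array(c["mount"]).round(2))
cv2.imwrite("pics/w1.png",c["color"][...,::-1])
E
```

```text
[531.64526711 -57.03915077 329.22578913] 1.4
offset [-0.2   0.27 -0.08] rot [-0.06  0.01  0.31] t 1.4
[[  0.    -0.94  -0.33  85.24]
 [  1.     0.    -0.    -0.59]
 [  0.    -0.33   0.94 -69.92]
 [  0.     0.     0.     1.  ]]
```

View pics/w1.png

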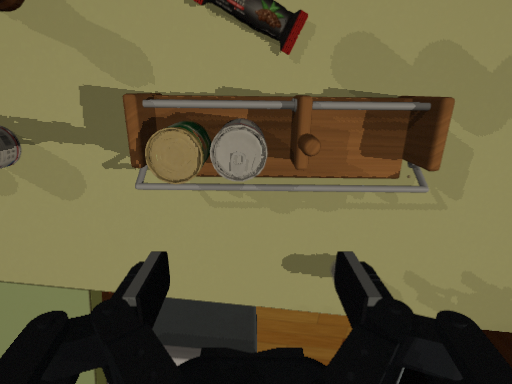

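The wrist view shows the whole rack: left end near (134,130), right end near (441,130), knob (310,145), tin tops (177,155) and (239,150), rail bar along v≈187.

```bash
cat >> h.py <<'E'
def blob(W,n,u0,u1,v0,v1,z0,z1):
    P=W[v0:v1,u0:u1].reshape(-1,3);P=P[(P[:,2]>z0)&(P[:,2]<z1)]
    c,(w,h),a=cv2.minAreaRect(P[:,:2].astype(np.float32))
    print(n,len(P),P.mean(0).round(1),np.round(c,1),round(w),round(h),round(a,1));return P
E
python3 - <<'E'
from h import *
W=np.load("w.npz")["W"]
L=blob(W,"L",118,150,85,175,90,104);Rr=blob(W,"R",420,465,85,180,90,104)
A=blob(W,"ends",118,465,85,180,93,103)
blob(W,"tinA",140,212,115,190,108,120);blob(W,"tinB",205,275,112,186,108,120)
blob(W,"knob",295,330,125,165,130,150);blob(W,"bk",290,315,90,175,90,104)
B=blob(W,"bar",130,430,178,196,55,95);print("bar z",np.median(B[:,2]))
# silhouettes: outer faces
l=np.array(cv2.minAreaRect(L[:,:2].astype(np.float32))[0]);r=np.array(cv2.minAreaRect(Rr[:,:2].astype(np.float32))[0]);d=l-r
print("yaw",np.degrees(np.arctan2(-d[0],d[1])),np.hypot(*d),(l+r)/2)
d=L.mean(0)-Rr.mean(0);print("yaw",np.degrees(np.arctan2(-d[0],d[1])))
P=B[:,:2];v=cv2.fitLine(P.astype(np.float32),cv2.DIST_HUBER,0,.01,.01).ravel();print("bar yaw",np.degrees(np.arctan2(-v[0],v[1])),v)
E
```

```text
L 1088 [563.9  68.3  96.8] [562.   69.6] 73 14 6.3
R 1220 [ 597.5 -239.8   96.3] [ 596.3 -241.5] 74 15 6.0
ends 3062 [581.4 -88.9  96.9] [578.8 -86.2] 75 328 6.4
tinA 2611 [546.6  23.5 111.4] [545.3  20.5] 63 57 69.8
tinB 2561 [556.8 -39.5 111.1] [556.7 -39.6] 56 56 1.4
knob 326 [ 576.9 -102.5  140. ] [ 576.3 -103.3] 16 17 52.9
bk 815 [ 585.2 -101.7   95.9] [ 580.8 -103.3] 74 14 6.4
bar 2071 [515.2 -94.5  73. ] [517.3 -92.6] 15 343 6.3
bar z 73.48168456065596
yaw 6.3004605387054875 312.9301523644943 [579.12921143 -85.93058395]
yaw 6.227452412154191
bar yaw -173.6045 [ 1.1139064e-01 -9.9377668e-01  5.1530811e+02 -9.3991791e+01]
```

```bash
cat >> h.py <<'E'
O=np.array([567.8,-87.3]);YAW=6.35
def rk(x,y): a=np.radians(YAW);return O+[x*np.cos(a)-y*np.sin(a),x*np.sin(a)+y*np.cos(a)]
def gr(x,y,z,b=YAW): go(*rk(x,y),z,b)
def rkpos():
    s=sense();a=np.radians(YAW);d=s["eef_pos"][:2]-O;f=s["force"]
    print("rack x,y,z",np.round([d[0]*np.cos(a)+d[1]*np.sin(a),-d[0]*np.sin(a)+d[1]*np.cos(a),s["eef_pos"][2]],1),"F rack",np.round([f[0]*np.cos(a)+f[1]*np.sin(a),-f[0]*np.sin(a)+f[1]*np.cos(a),f[2]],1),"grip",s["grip_width"]*85.4,s["grip_force"],s["time_s"])
E
python3 -c "
from h import *
gr(7,-16.6,193)"
```

```text
offset [ 4.06  4.94 13.61] rot [-0.03  0.06  0.48] t 1.45
```

>>> step_arm:
  plan:
    - {"offset": [2,2.5,3],"rot": [0,0,0.5],"gripper": 4.5}
    - {"offset": [4.06,4.94,6],"rot": [0,0,0.5],"gripper": 4.5}
    - {"offset": [4.06,4.94,8],"rot": [0,0,0.5],"gripper": 4.5}
    - {"offset": [4.06,4.94,9],"rot": [0,0,0.5],"gripper": 4.5}
    - {"offset": [4.06,4.94,10],"rot": [0,0,0.5],"gripper": 4.5}
    - {"offset": [4.06,4.94,11],"rot": [0,0,0.5],"gripper": 4.5}
    - {"offset": [4.06,4.94,12],"rot": [0,0,0.5],"gripper": 4.5}
    - {"offset": [4.06,4.94,12.8],"rot": [0,0,0.5],"gripper": 4.5}
    - {"offset": [4.06,4.94,13.6],"rot": [0,0,0.5],"gripper": 4.5}
    - {"offset": [4.06,4.94,13.6],"rot": [0,0,0.5],"gripper": 4.5}
    - {"offset": [4.06,4.94,13.6],"rot": [0,0,0.5],"gripper": 4.5}

```text
time_s: 2.55
eef_pos: [576.0, -104.8, 194.1]
ee_rot: [0.0, 0.999, 0.054, 0.0]
force: [0.1, 0.1, -0.1]
grip_width: 0.527
grip_force: 0.0
```

```bash
python3 - <<'E'
from h import *
rkpos();gr(7,-16.6,193)
s=sense();c=capture("wrist");W=world(c,s)
cv2.imwrite("pics/w2.png",c["color"][...,::-1])
E
```

```text
rack x,y,z [  6.2 -18.3 194.1] F rack [ 0.1  0.  -0.1] grip 45.04750292653375 0.0 2.55
offset [ 0.08 -0.18  0.11] rot [ 0.01 -0.01 -0.21] t 2.55
```

View pics/w2.png

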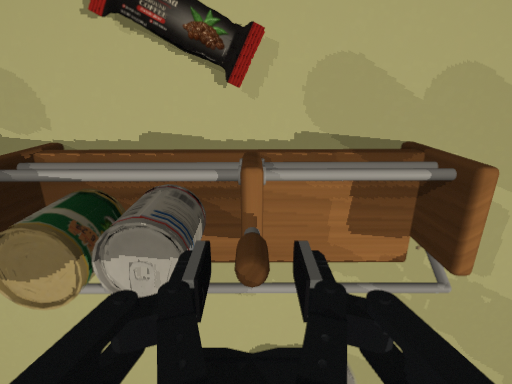

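Knob (252,260) sits centred between the open fingers. Pinching, then sliding it right.

>>> step_arm:
  plan:
    - {"offset": [0,0,0.1],"rot": [0,0,0],"gripper": 1.0}
    - {"offset": [0,0,0.1],"rot": [0,0,0],"gripper": 1.0}
    - {"offset": [0,0,0.1],"rot": [0,0,0],"gripper": 1.0}
    - {"offset": [0,0,0.1],"rot": [0,0,0],"gripper": 1.0}
    - {"offset": [0,0,0.1],"rot": [0,0,0],"gripper": 1.0}
    - {"offset": [0,0,0.1],"rot": [0,0,0],"gripper": 1.0}
  squeeze: 25

```text
time_s: 3.2
eef_pos: [576.0, -104.9, 193.2]
ee_rot: [0.0, 0.999, 0.053, 0.0]
force: [-0.2, 0.2, 2.7]
grip_width: 0.2
grip_force: 24.6
```

```bash
python3 -c "
from h import *
rkpos();gr(7,-141,193)"
```

```text
rack x,y,z [  6.2 -18.4 193.2] F rack [-0.2  0.2  2.7] grip 17.06816774589011 24.587813057005405 3.2
offset [ 0.13 12.26  0.02] rot [ 0.01 -0.02 -0.22] t 3.2
```

>>> step_arm:
  plan:
    - {"offset": [0,1,0],"rot": [0,0,0],"gripper": 1.0}
    - {"offset": [0,2.2,0],"rot": [0,0,0],"gripper": 1.0}
    - {"offset": [0,3.5,0],"rot": [0,0,0],"gripper": 1.0}
    - {"offset": [0,4.8,0],"rot": [0,0,0],"gripper": 1.0}
    - {"offset": [0,6.1,0],"rot": [0,0,0],"gripper": 1.0}
    - {"offset": [0,7.4,0],"rot": [0,0,0],"gripper": 1.0}
    - {"offset": [0,8.7,0],"rot": [0,0,0],"gripper": 1.0}
    - {"offset": [0,9.8,0],"rot": [0,0,0],"gripper": 1.0}
    - {"offset": [0,10.8,0],"rot": [0,0,0],"gripper": 1.0}
    - {"offset": [0,11.5,0],"rot": [0,0,0],"gripper": 1.0}
    - {"offset": [0,12.0,0],"rot": [0,0,0],"gripper": 1.0}
    - {"offset": [0,12.2,0],"rot": [0,0,0],"gripper": 1.0}

```text
time_s: 4.4
eef_pos: [589.3, -227.3, 193.2]
ee_rot: [0.0, 0.999, 0.053, 0.001]
force: [2.9, 3.6, 6.0]
grip_width: 0.192
grip_force: 24.8
```

>>> step_arm:
  plan:
    - {"offset": [0,0.1,0],"rot": [0,0,0],"gripper": 1.0}
    - {"offset": [0,0.2,0],"rot": [0,0,0],"gripper": 1.0}
    - {"offset": [0,0.3,0],"rot": [0,0,0],"gripper": 1.0}
    - {"offset": [0,0.3,0],"rot": [0,0,0],"gripper": 1.0}

```text
time_s: 4.8
eef_pos: [589.6, -229.7, 193.1]
ee_rot: [0.0, 0.999, 0.053, 0.001]
force: [4.3, 2.1, 5.3]
grip_width: 0.197
grip_force: 24.8
```

```bash
python3 -c "
from h import *
rkpos();gr(7,-143,193)"
```

```text
rack x,y,z [   5.9 -143.9  193.1] F rack [4.5 1.6 5.3] grip 16.784722699345675 24.804933657869697 4.8
offset [ 0.11 -0.09  0.01] rot [ 0.03 -0.07 -0.23] t 4.8
```

>>> step_arm:
  plan:
    - {"offset": [0,0.1,0],"rot": [0,0,0],"gripper": 1.0}
    - {"offset": [0,0.2,0],"rot": [0,0,0],"gripper": 1.0}
    - {"offset": [0,0.2,0],"rot": [0,0,0],"gripper": 1.0}

```text
time_s: 5.1
eef_pos: [589.7, -230.2, 193.1]
ee_rot: [-0.001, 0.999, 0.054, 0.0]
force: [2.8, 9.8, 7.9]
grip_width: 0.195
grip_force: 25.2
```

>>> step_arm:
  plan:
    - {"offset": [0,0.1,0],"rot": [0,0,0],"gripper": 1.0}
    - {"offset": [0,0.2,0],"rot": [0,0,0],"gripper": 1.0}
    - {"offset": [0,0.2,0],"rot": [0,0,0],"gripper": 1.0}

```text
time_s: 5.4
eef_pos: [589.8, -230.7, 193.1]
ee_rot: [-0.003, 0.999, 0.054, -0.0]
force: [-0.2, 16.6, 10.5]
grip_width: 0.198
grip_force: 25.8
```

```bash
python3 -c "
from h import *
rkpos()"
```

```text
rack x,y,z [   6.  -144.9  193.1] F rack [ 1.6 16.5 10.5] grip 16.91304857864781 25.760170128196478 5.4
```

>>> step_arm:
  plan:
    - {"offset": [0,-0.3,0],"rot": [0,0,0],"gripper": 1.0}
    - {"offset": [0,-0.3,0],"rot": [0,0,0],"gripper": 4.5}
    - {"offset": [0,-0.3,0],"rot": [0,0,0],"gripper": 4.5}
    - {"offset": [0,-0.3,0],"rot": [0,0,0],"gripper": 4.5}
    - {"offset": [0,-0.3,-2],"rot": [0,0,0],"gripper": 4.5}
    - {"offset": [0,-0.3,-5],"rot": [0,0,0],"gripper": 8.5}
    - {"offset": [0,-0.3,-9],"rot": [0,0,0],"gripper": 8.5}
    - {"offset": [0,-0.3,-9],"rot": [0,0,0],"gripper": 8.5}

```text
time_s: 6.2
eef_pos: [590.2, -231.1, 288.3]
ee_rot: [0.003, 0.999, 0.053, 0.004]
force: [0.3, -0.0, -0.5]
grip_width: 0.986
grip_force: 0.0
```

```bash
sed -i 's/^O=.*;YAW/O=np.array([567.9,-88.5]);YAW/' h.py; python3 -c "
from h import *
go(480,286,280,6.35)"
```

```text
offset [ -5.45 -52.59   0.49] rot [ 0.34 -0.4  -0.24] t 6.2
```

>>> step_arm:
  plan:
    - {"offset": [-1,-10,0],"rot": [0,0,0],"gripper": 8.5}
    - {"offset": [-2,-20,0.2],"rot": [0,0,0],"gripper": 8.5}
    - {"offset": [-3,-30,0.4],"rot": [0,0,0],"gripper": 8.5}
    - {"offset": [-4,-40,0.4],"rot": [0,0,0],"gripper": 8.5}
    - {"offset": [-5.4,-52.6,0.5],"rot": [0,0,0],"gripper": 8.5}
    - {"offset": [-5.4,-52.6,0.5],"rot": [0,0,0],"gripper": 8.5}
    - {"offset": [-5.4,-52.6,0.5],"rot": [0,0,0],"gripper": 8.5}
    - {"offset": [-5.4,-52.6,0.5],"rot": [0,0,0],"gripper": 8.5}
    - {"offset": [-5.4,-52.6,0.5],"rot": [0,0,0],"gripper": 8.5}
    - {"offset": [-5.4,-52.6,0.5],"rot": [0,0,0],"gripper": 8.5}
    - {"offset": [-5.4,-52.6,0.5],"rot": [0,0,0],"gripper": 8.5}
    - {"offset": [-5.4,-52.6,0.5],"rot": [0,0,0],"gripper": 8.5}

```text
time_s: 7.4
eef_pos: [478.3, 289.8, 277.0]
ee_rot: [0.0, 0.998, 0.055, -0.001]
force: [0.8, -0.9, -0.5]
grip_width: 0.999
grip_force: 0.0
```

>>> step_arm:
  plan:
    - {"offset": [0,0,0],"rot": [0,0,0],"gripper": 8.5}
    - {"offset": [0,0,0],"rot": [0,0,0],"gripper": 8.5}

```text
time_s: 7.6
eef_pos: [479.9, 286.1, 277.6]
ee_rot: [0.0, 0.999, 0.053, -0.0]
force: [-0.3, -0.6, 0.4]
grip_width: 0.998
grip_force: 0.0
```

```bash
python3 - <<'E'
from h import *
s=sense();print(s["eef_pos"])
c=capture("wrist");W=world(c,s)
cv2.imwrite("pics/w3.png",c["color"][...,::-1])
v,u=np.where((W[...,2]>66)&(W[...,2]<78)&(np.hypot(W[...,0]-505,W[...,1]-286)<40))
print(u.min(),u.max(),v.min(),v.max())
P=blob(W,"tin3",0,512,0,384,500,501) if 0 else W[v,u]
print(cv2.minEnclosingCircle(P[:,:2].astype(np.float32)),P.mean(0),len(P))
t=capture("top");T=world(t)
def kb(u0,u1,v0,v1):
    P=T[v0:v1,u0:u1].reshape(-1,3);P=P[P[:,2]>125];print(len(P),P.mean(0))
kb(325,352,160,195)
E
```

```text
[479.87580533 286.06286391 277.5676004 ]
226 285 127 185
((505.22235107421875, 285.8481140136719), 28.448511123657227) [505.49699468 285.94856938  69.03763954] 2714
38 [ 588.6800743  -227.08732162  139.25342483]
```

View pics/w3.png

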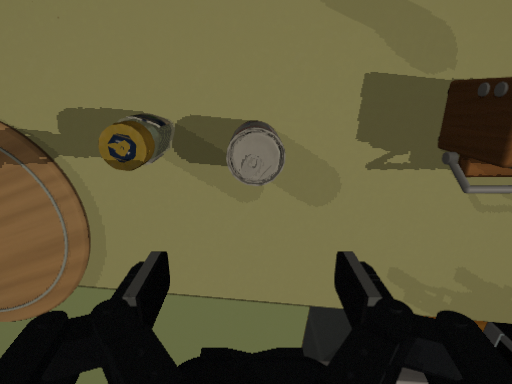

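Tin 3 top is centred at (256,155), and the jar cap is at (128,145) with enough clearance. Descending to grasp.

```bash
python3 -c "
from h import *
go(505.3,285.9,103,6.35)"
```

```text
offset [ 2.52  0.27 17.48] rot [ 0.02  0.01 -0.32] t 7.7
```

>>> step_arm:
  plan:
    - {"offset": [2.5,0.3,3],"rot": [0,0,-0.3],"gripper": 8.5}
    - {"offset": [2.5,0.3,6],"rot": [0,0,-0.3],"gripper": 8.5}
    - {"offset": [2.5,0.3,8],"rot": [0,0,-0.3],"gripper": 8.5}
    - {"offset": [2.5,0.3,10],"rot": [0,0,-0.3],"gripper": 8.5}
    - {"offset": [2.5,0.3,12],"rot": [0,0,-0.3],"gripper": 8.5}
    - {"offset": [2.5,0.3,14],"rot": [0,0,-0.3],"gripper": 8.5}
    - {"offset": [2.5,0.3,15.5],"rot": [0,0,-0.3],"gripper": 8.5}
    - {"offset": [2.5,0.3,16.7],"rot": [0,0,-0.3],"gripper": 8.5}
    - {"offset": [2.5,0.3,17.4],"rot": [0,0,-0.3],"gripper": 8.5}
    - {"offset": [2.5,0.3,17.4],"rot": [0,0,-0.3],"gripper": 8.5}
    - {"offset": [2.5,0.3,17.4],"rot": [0,0,-0.3],"gripper": 8.5}

```text
time_s: 8.8
eef_pos: [505.0, 286.7, 104.5]
ee_rot: [-0.0, 0.998, 0.056, 0.0]
force: [0.8, 0.0, 1.0]
grip_width: 0.999
grip_force: 0.0
```

>>> step_arm:
  plan:
    - {"offset": [0,0,0],"rot": [0,0,0],"gripper": 5.0}
    - {"offset": [0,0,0],"rot": [0,0,0],"gripper": 5.0}
    - {"offset": [0,0,0],"rot": [0,0,0],"gripper": 5.0}
    - {"offset": [0,0,0],"rot": [0,0,0],"gripper": 5.0}
    - {"offset": [0,0,0],"rot": [0,0,0],"gripper": 5.0}
    - {"offset": [0,0,0],"rot": [0,0,0],"gripper": 5.0}
  squeeze: 30

```text
time_s: 9.4
eef_pos: [505.0, 286.8, 104.7]
ee_rot: [-0.0, 0.998, 0.056, 0.001]
force: [-0.9, -1.9, 5.6]
grip_width: 0.663
grip_force: 31.9
```

```bash
python3 -c "
from h import *
rkpos();print(sense()['eef_pos']);go(505.3,285.9,210,6.35);gr(4,-59,210)"
```

```text
rack x,y,z [-21.  379.9 104.7] F rack [-1.1 -1.8  5.6] grip 56.64034501772411 31.852877140045166 9.4
[504.96507021 286.78453849 104.68839366]
offset [  0.04   0.09 -10.53] rot [-0.   -0.06  0.08] t 9.4
offset [  2.45  43.9  -10.53] rot [-0.   -0.06  0.08] t 9.4
```

>>> step_arm:
  plan:
    - {"offset": [0,0,-1],"rot": [0,0,0],"gripper": 5.0}
    - {"offset": [0,0,-3],"rot": [0,0,0],"gripper": 5.0}
    - {"offset": [0,0,-6],"rot": [0,0,0],"gripper": 5.0}
    - {"offset": [0,0,-9],"rot": [0,0,0],"gripper": 5.0}
    - {"offset": [0,0,-12],"rot": [0,0,0],"gripper": 5.0}
    - {"offset": [0,0,-14],"rot": [0,0,0],"gripper": 5.0}
    - {"offset": [0,0,-15],"rot": [0,0,0],"gripper": 5.0}
    - {"offset": [0.2,3,-15],"rot": [0,0,0],"gripper": 5.0}
    - {"offset": [0.4,6,-15],"rot": [0,0,0],"gripper": 5.0}
    - {"offset": [0.6,10,-15],"rot": [0,0,0],"gripper": 5.0}
    - {"offset": [0.8,14,-15],"rot": [0,0,0],"gripper": 5.0}
    - {"offset": [1,18,-15],"rot": [0,0,0],"gripper": 5.0}

```text
time_s: 10.6
eef_pos: [534.5, 107.6, 253.3]
ee_rot: [-0.0, 0.998, 0.056, -0.001]
force: [0.6, -0.3, -2.9]
grip_width: 0.664
grip_force: 32.9
```

>>> step_arm:
  plan:
    - {"offset": [0.2,4,0],"rot": [0,0,0],"gripper": 5.0}
    - {"offset": [0.4,8,0],"rot": [0,0,0],"gripper": 5.0}
    - {"offset": [0.7,12,0],"rot": [0,0,0],"gripper": 5.0}
    - {"offset": [1,16,0],"rot": [0,0,0],"gripper": 5.0}
    - {"offset": [1.2,20,0],"rot": [0,0,0],"gripper": 5.0}
    - {"offset": [1.3,23,0],"rot": [0,0,0],"gripper": 5.0}
    - {"offset": [1.4,25,0],"rot": [0,0,0],"gripper": 5.0}
    - {"offset": [1.4,25.9,0],"rot": [0,0,0],"gripper": 5.0}
    - {"offset": [1.4,25.9,0],"rot": [0,0,0],"gripper": 5.0}
    - {"offset": [1.4,25.9,0],"rot": [0,0,0],"gripper": 5.0}

```text
time_s: 11.6
eef_pos: [577.6, -145.6, 253.8]
ee_rot: [-0.0, 0.998, 0.057, -0.0]
force: [-0.2, 0.5, -1.9]
grip_width: 0.663
grip_force: 33.0
```

```bash
python3 - <<'E'
from h import *
rkpos();gr(4,-59,147)
s=sense();c=capture("wrist");W=world(c,s)
cv2.imwrite("pics/w4.png",c["color"][...,::-1])
E
```

```text
rack x,y,z [  3.4 -57.8 253.8] F rack [-0.2  0.5 -1.9] grip 56.60794847389236 32.96263575553894 11.6
offset [ 0.07  0.13 10.68] rot [-0.04  0.02  0.14] t 11.6
```

View pics/w4.png

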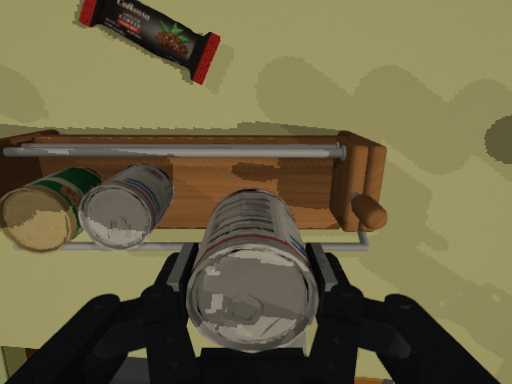

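The bookend is fully right against the end (knob at (370,210)) and the slot is clear. The tin is held between the tins and the bookend. Lowering.

>>> step_arm:
  plan:
    - {"offset": [0,0.1,2],"rot": [0,0,0],"gripper": 5.0}
    - {"offset": [0,0.1,4],"rot": [0,0,0],"gripper": 5.0}
    - {"offset": [0,0.1,5.5],"rot": [0,0,0],"gripper": 5.0}
    - {"offset": [0,0.1,7],"rot": [0,0,0],"gripper": 5.0}
    - {"offset": [0,0.1,8],"rot": [0,0,0],"gripper": 5.0}
    - {"offset": [0,0.1,9],"rot": [0,0,0],"gripper": 5.0}
    - {"offset": [0,0.1,9.6],"rot": [0,0,0],"gripper": 5.0}
    - {"offset": [0,0.1,10.1],"rot": [0,0,0],"gripper": 5.0}
    - {"offset": [0,0.1,10.4],"rot": [0,0,0],"gripper": 5.0}
    - {"offset": [0,0.1,10.5],"rot": [0,0,0],"gripper": 5.0}
    - {"offset": [0,0.1,10.5],"rot": [0,0,0],"gripper": 5.0}
    - {"offset": [0,0.1,10.5],"rot": [0,0,0],"gripper": 5.0}

```text
time_s: 12.85
eef_pos: [577.9, -147.8, 149.2]
ee_rot: [0.0, 0.998, 0.056, 0.0]
force: [0.6, -0.6, -2.2]
grip_width: 0.663
grip_force: 33.0
```

>>> step_arm:
  plan:
    - {"offset": [0,0,0.1],"rot": [0,0,0],"gripper": 5.0}
    - {"offset": [0,0,0.1],"rot": [0,0,0],"gripper": 5.0}

```text
time_s: 13.05
eef_pos: [577.8, -147.8, 147.9]
ee_rot: [0.0, 0.998, 0.056, 0.0]
force: [-0.2, 0.9, -2.4]
grip_width: 0.666
grip_force: 33.0
```

```bash
python3 -c "
from h import *
rkpos()"
```

```text
rack x,y,z [  3.3 -60.  147.9] F rack [-0.1  0.9 -2.4] grip 56.87543148297661 32.96275198459625 13.05
```

>>> step_arm:
  plan:
    - {"offset": [0,0,0.05],"rot": [0,0,0],"gripper": 5.0}
    - {"offset": [0,0,0.1],"rot": [0,0,0],"gripper": 5.0}
    - {"offset": [0,0,0.1],"rot": [0,0,0],"gripper": 5.0}

```text
time_s: 13.35
eef_pos: [577.8, -147.8, 146.8]
ee_rot: [-0.0, 0.998, 0.056, -0.0]
force: [-0.0, 0.2, -1.4]
grip_width: 0.663
grip_force: 33.0
```

>>> step_arm:
  plan:
    - {"offset": [0,0,0.05],"rot": [0,0,0],"gripper": 5.0}
    - {"offset": [0,0,0.05],"rot": [0,0,0],"gripper": 5.0}

```text
time_s: 13.55
eef_pos: [577.8, -147.8, 146.8]
ee_rot: [0.0, 0.998, 0.056, 0.0]
force: [-2.4, 1.1, 2.3]
grip_width: 0.664
grip_force: 33.3
```

>>> step_arm:
  plan:
    - {"offset": [0,0,0],"rot": [0,0,0],"gripper": 7.6}
    - {"offset": [0,0,0],"rot": [0,0,0],"gripper": 7.6}
    - {"offset": [0,0,0],"rot": [0,0,0],"gripper": 7.6}
    - {"offset": [0,0,0],"rot": [0,0,0],"gripper": 7.6}
    - {"offset": [0,0,-1],"rot": [0,0,0],"gripper": 7.6}
    - {"offset": [0,0,-3],"rot": [0,0,0],"gripper": 7.6}
    - {"offset": [0,0,-6],"rot": [0,0,0],"gripper": 7.6}
    - {"offset": [0,0,-10],"rot": [0,0,0],"gripper": 7.6}
    - {"offset": [0,0,-12],"rot": [0,0,0],"gripper": 7.6}
    - {"offset": [0,0,-12],"rot": [0,0,0],"gripper": 7.6}

```text
time_s: 14.55
eef_pos: [578.5, -148.0, 270.4]
ee_rot: [0.002, 0.998, 0.056, 0.003]
force: [0.2, -0.5, -0.7]
grip_width: 0.89
grip_force: 0.0
```

```bash
python3 - <<'E'
from h import *
rkpos();gr(-95,10,139)
s=sense();c=capture("wrist");W=world(c,s)
cv2.imwrite("pics/w5.png",c["color"][...,::-1])
E
```

```text
rack x,y,z [  4.  -60.4 270.4] F rack [ 0.1 -0.5 -0.7] grip 75.97985985171042 0.0 14.55
offset [-9.96 -7.1  13.06] rot [ 0.21 -0.33  0.09] t 14.55
```

View pics/w5.png

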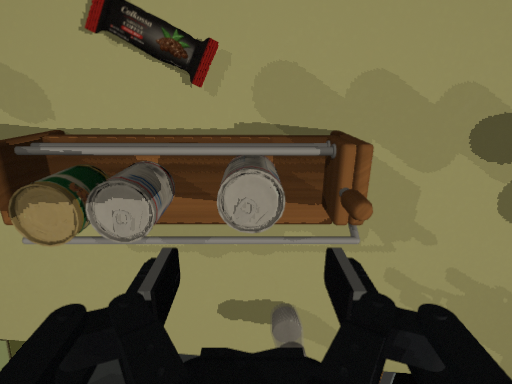

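Tin 3 stands upright on the shelf at (251,195), between tin 2 (125,210) and the bookend. Next is the rail bar, along v≈240.

>>> step_arm:
  plan:
    - {"offset": [-4,-3,0],"rot": [0,0,0],"gripper": 0}
    - {"offset": [-8,-6,0],"rot": [0.2,-0.3,0],"gripper": 0}
    - {"offset": [-10,-7.1,0],"rot": [0.2,-0.3,0],"gripper": 0}
    - {"offset": [-10,-7.1,2],"rot": [0.2,-0.3,0],"gripper": 0}
    - {"offset": [-10,-7.1,5],"rot": [0.2,-0.3,0],"gripper": 0}
    - {"offset": [-10,-7.1,8],"rot": [0.2,-0.3,0],"gripper": 0}
    - {"offset": [-10,-7.1,10.5],"rot": [0.2,-0.3,0],"gripper": 0}
    - {"offset": [-10,-7.1,12.2],"rot": [0.2,-0.3,0],"gripper": 0}
    - {"offset": [-10,-7.1,13],"rot": [0.2,-0.3,0],"gripper": 0}
    - {"offset": [-10,-7.1,13],"rot": [0.2,-0.3,0],"gripper": 0}
    - {"offset": [-10,-7.1,13],"rot": [0.2,-0.3,0],"gripper": 0}

```text
time_s: 15.7
eef_pos: [470.6, -88.5, 136.8]
ee_rot: [-0.001, 0.998, 0.056, -0.002]
force: [0.1, 0.2, 0.2]
grip_width: 0.002
grip_force: 0.0
```

```bash
python3 -c "
from h import *
rkpos();gr(-65,10,139);gr(-45,10,140)"
```

```text
rack x,y,z [-96.7  10.8 136.8] F rack [0.2 0.2 0.2] grip 0.1497087433859765 0.0 15.7
offset [ 3.16  0.08 -0.23] rot [-0.19  0.28  0.08] t 15.7
offset [ 5.16  0.08 -0.34] rot [-0.19  0.28  0.08] t 15.7
```

>>> step_arm:
  plan:
    - {"offset": [1,0,0],"rot": [0,0,0],"gripper": 0}
    - {"offset": [2,0,0],"rot": [0,0,0],"gripper": 0}
    - {"offset": [2.6,0,0],"rot": [0,0,0],"gripper": 0}
    - {"offset": [3,0,0],"rot": [0,0,0],"gripper": 0}
    - {"offset": [3.3,0,0],"rot": [0,0,0],"gripper": 0}
    - {"offset": [3.6,0,0],"rot": [0,0,0],"gripper": 0}
    - {"offset": [3.8,0,0],"rot": [0,0,0],"gripper": 0}
    - {"offset": [4.0,0,0],"rot": [0,0,0],"gripper": 0}
    - {"offset": [4.2,0,0],"rot": [0,0,0],"gripper": 0}
    - {"offset": [4.4,0,0],"rot": [0,0,0],"gripper": 0}
    - {"offset": [4.5,0,0],"rot": [0,0,0],"gripper": 0}
    - {"offset": [4.6,0,0],"rot": [0,0,0],"gripper": 0}

```text
time_s: 16.9
eef_pos: [515.9, -83.2, 136.3]
ee_rot: [-0.002, 0.998, 0.056, -0.004]
force: [-6.1, -0.2, 4.9]
grip_width: 0.002
grip_force: 3.2
```

```bash
python3 -c "
from h import *
rkpos()"
```

```text
rack x,y,z [-51.1  11.  136.3] F rack [-6.1  0.4  4.9] grip 0.1421119252783488 3.2457122951745987 16.9
```

>>> step_arm:
  plan:
    - {"offset": [0.15,0,0],"rot": [0,0,0],"gripper": 0}
    - {"offset": [0.3,0,0],"rot": [0,0,0],"gripper": 0}
    - {"offset": [0.45,0,0],"rot": [0,0,0],"gripper": 0}
    - {"offset": [0.6,0,0],"rot": [0,0,0],"gripper": 0}
    - {"offset": [0.6,0,0],"rot": [0,0,0],"gripper": 0}

```text
time_s: 17.4
eef_pos: [521.7, -82.5, 136.2]
ee_rot: [-0.002, 0.998, 0.056, -0.004]
force: [-7.4, -0.4, 5.0]
grip_width: 0.0
grip_force: 3.6
```

>>> step_arm:
  plan:
    - {"offset": [0.1,0,0],"rot": [0,0,0],"gripper": 0}
    - {"offset": [0.2,0,0],"rot": [0,0,0],"gripper": 0}
    - {"offset": [0.2,0,0],"rot": [0,0,0],"gripper": 0}

```text
time_s: 17.7
eef_pos: [522.3, -82.4, 136.1]
ee_rot: [-0.002, 0.998, 0.057, -0.007]
force: [-18.6, -3.3, 12.1]
grip_width: 0.002
grip_force: 9.1
```

```bash
python3 -c "
from h import *
rkpos()"
```

```text
rack x,y,z [-44.7  11.1 136.1] F rack [-18.9  -1.2  12.1] grip 0.18135813284863161 9.144968837499619 17.7
```

>>> step_arm:
  plan:
    - {"offset": [0.1,0,0],"rot": [0,0,0],"gripper": 0}
    - {"offset": [0.2,0,0],"rot": [0,0,0],"gripper": 0}
    - {"offset": [0.2,0,0],"rot": [0,0,0],"gripper": 0}

```text
time_s: 18.0
eef_pos: [522.8, -82.4, 136.0]
ee_rot: [-0.002, 0.998, 0.057, -0.009]
force: [-28.8, -5.3, 18.6]
grip_width: 0.001
grip_force: 14.8
```

```bash
python3 -c "
from h import *
rkpos()"
```

```text
rack x,y,z [-44.1  11.1 136. ] F rack [-29.2  -2.1  18.6] grip 0.06566452973216953 14.796177595853806 18.0
```

>>> step_arm:
  plan:
    - {"offset": [-0.8,0,0],"rot": [0,0,0],"gripper": 0}
    - {"offset": [-2,0,0],"rot": [0,0,0],"gripper": 0}
    - {"offset": [-4,0,0],"rot": [0,0,0],"gripper": 0}
    - {"offset": [-5,0,-2],"rot": [0,0,0],"gripper": 0}
    - {"offset": [-5,0,-6],"rot": [0,0,0],"gripper": 0}
    - {"offset": [-5,1,-10],"rot": [0,0,0],"gripper": 4.5}
    - {"offset": [-3,4,-14],"rot": [0,0,0],"gripper": 4.5}
    - {"offset": [0,7,-16],"rot": [0,0,0],"gripper": 4.5}
    - {"offset": [0,7,-16],"rot": [0,0,0],"gripper": 4.5}
    - {"offset": [0,7,-16],"rot": [0,0,0],"gripper": 4.5}
    - {"offset": [0,7,-16],"rot": [0,0,0],"gripper": 4.5}

```text
time_s: 19.1
eef_pos: [534.3, -151.4, 294.9]
ee_rot: [-0.002, 0.998, 0.056, -0.004]
force: [-0.2, -0.3, -0.2]
grip_width: 0.524
grip_force: 0.0
```

```bash
python3 - <<'E'
from h import *
rkpos();gr(7,-143.5,195)
s=sense();c=capture("wrist");W=world(c,s)
cv2.imwrite("pics/w6.png",c["color"][...,::-1])
a=np.radians(YAW);d=W[...,:2]-O;X=d[...,0]*np.cos(a)+d[...,1]*np.sin(a);Y=-d[...,0]*np.sin(a)+d[...,1]*np.cos(a);Z=W[...,2]
m=(Z>132)&(Z<150)&(X>-30)&(X<40)&(Y<-110)&(Y>-170);print("knob",X[m].mean(),Y[m].mean())
m=(Z>60)&(Z<90)&(X<-20)&(X>-70)&(abs(Y)<140);print("bar",m.sum(),np.median(X[m]),np.median(Z[m]))
for y0 in (115,50,-60):
    m=(Z>108)&(Z<120)&(abs(Y-y0)<32)&(abs(X)<45);print("tin",m.sum(),X[m].mean(),Y[m].mean())
E
```

```text
rack x,y,z [-40.4 -58.8 294.9] F rack [-0.2 -0.3 -0.2] grip 44.71952658778698 0.0 19.1
offset [4.79 8.53 9.91] rot [-0.28  0.4   0.11] t 19.1
knob 6.982581861692826 -139.6951244477229
bar 1539 -29.583167205966113 81.2844810758317
tin 3665 2.848775992786507 114.19648613718086
tin 3499 2.92030010229461 50.25833581426781
tin 3461 3.856901296740622 -59.09939163658668
```

View pics/w6.png

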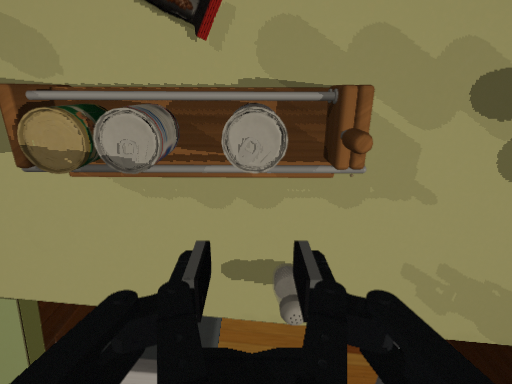

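The rail is up (bar at v≈169, x = −29.6) and the tins are in line at (60,138), (136,138) and (254,138). The knob is at (357,141). Pinching it again.

>>> step_arm:
  plan:
    - {"offset": [2,4,1],"rot": [0,0,0],"gripper": 4.5}
    - {"offset": [4,7,3],"rot": [-0.3,0.4,0],"gripper": 4.5}
    - {"offset": [4.8,8.3,5],"rot": [-0.3,0.4,0],"gripper": 4.5}
    - {"offset": [4.8,8.3,7],"rot": [-0.3,0.4,0],"gripper": 4.5}
    - {"offset": [4.8,8.3,8.5],"rot": [-0.3,0.4,0],"gripper": 4.5}
    - {"offset": [4.8,8.3,9.5],"rot": [-0.3,0.4,0],"gripper": 4.5}
    - {"offset": [4.8,8.3,10],"rot": [-0.3,0.4,0],"gripper": 4.5}
    - {"offset": [4.8,8.3,10],"rot": [-0.3,0.4,0],"gripper": 4.5}
    - {"offset": [4.8,8.3,10],"rot": [-0.3,0.4,0],"gripper": 4.5}

```text
time_s: 20.05
eef_pos: [591.5, -228.9, 196.1]
ee_rot: [0.001, 0.998, 0.056, 0.001]
force: [0.4, -0.6, 1.5]
grip_width: 0.528
grip_force: 0.0
```

```bash
python3 -c "
from h import *
rkpos();gr(7,-142,194)"
```

```text
rack x,y,z [   7.9 -142.2  196.1] F rack [ 0.3 -0.7  1.5] grip 45.11942551001097 0.0 20.05
offset [-0.09 -0.02  0.21] rot [ 0.14 -0.15  0.09] t 20.05
```

>>> step_arm:
  plan:
    - {"offset": [0,0,0],"rot": [0,0,0],"gripper": 1.0}
    - {"offset": [0,0,0],"rot": [0,0,0],"gripper": 1.0}
    - {"offset": [0,0,0],"rot": [0,0,0],"gripper": 1.0}
    - {"offset": [0,0,0],"rot": [0,0,0],"gripper": 1.0}
    - {"offset": [0,0,0],"rot": [0,0,0],"gripper": 1.0}
    - {"offset": [0,0,0],"rot": [0,0,0],"gripper": 1.0}
  squeeze: 25

```text
time_s: 20.65
eef_pos: [591.5, -229.1, 196.0]
ee_rot: [0.001, 0.998, 0.056, 0.001]
force: [-1.2, 0.1, 6.5]
grip_width: 0.194
grip_force: 24.7
```

```bash
python3 -c "
from h import *
rkpos();gr(7,-32,194)"
```

```text
rack x,y,z [   7.9 -142.3  196. ] F rack [-1.2  0.3  6.5] grip 16.52560810067157 24.65361563488841 20.65
offset [ -0.07 -11.03   0.17] rot [ 0.14 -0.15  0.08] t 20.65
```

>>> step_arm:
  plan:
    - {"offset": [0,-1,0],"rot": [0,0,0],"gripper": 1.0}
    - {"offset": [0,-2,0],"rot": [0,0,0],"gripper": 1.0}
    - {"offset": [0,-3,0],"rot": [0,0,0],"gripper": 1.0}
    - {"offset": [0,-3.8,0],"rot": [0,0,0],"gripper": 1.0}
    - {"offset": [0,-4.4,0],"rot": [0,0,0],"gripper": 1.0}
    - {"offset": [0,-4.8,0],"rot": [0,0,0],"gripper": 1.0}
    - {"offset": [0,-5.2,0],"rot": [0,0,0],"gripper": 1.0}
    - {"offset": [0,-5.6,0],"rot": [0,0,0],"gripper": 1.0}
    - {"offset": [0,-6.0,0],"rot": [0,0,0],"gripper": 1.0}
    - {"offset": [0,-6.4,0],"rot": [0,0,0],"gripper": 1.0}
    - {"offset": [0,-6.8,0],"rot": [0,0,0],"gripper": 1.0}
    - {"offset": [0,-7.2,0],"rot": [0,0,0],"gripper": 1.0}

```text
time_s: 21.85
eef_pos: [583.5, -157.8, 196.0]
ee_rot: [0.002, 0.998, 0.056, 0.002]
force: [0.9, -3.3, 5.7]
grip_width: 0.195
grip_force: 24.7
```

>>> step_arm:
  plan:
    - {"offset": [0,-0.4,0],"rot": [0,0,0],"gripper": 1.0}
    - {"offset": [0,-0.8,0],"rot": [0,0,0],"gripper": 1.0}
    - {"offset": [0,-1.2,0],"rot": [0,0,0],"gripper": 1.0}
    - {"offset": [0,-1.6,0],"rot": [0,0,0],"gripper": 1.0}
    - {"offset": [0,-2.0,0],"rot": [0,0,0],"gripper": 1.0}
    - {"offset": [0,-2.4,0],"rot": [0,0,0],"gripper": 1.0}
    - {"offset": [0,-2.7,0],"rot": [0,0,0],"gripper": 1.0}
    - {"offset": [0,-2.9,0],"rot": [0,0,0],"gripper": 1.0}
    - {"offset": [0,-3.1,0],"rot": [0,0,0],"gripper": 1.0}
    - {"offset": [0,-3.3,0],"rot": [0,0,0],"gripper": 1.0}

```text
time_s: 22.85
eef_pos: [579.9, -125.3, 196.0]
ee_rot: [0.002, 0.998, 0.056, 0.002]
force: [0.0, -5.1, 6.6]
grip_width: 0.194
grip_force: 24.8
```

```bash
python3 -c "
from h import *
rkpos()"
```

```text
rack x,y,z [  7.9 -37.9 196. ] F rack [-0.5 -5.1  6.6] grip 16.537849748926437 24.76724755950272 22.85
```

>>> step_arm:
  plan:
    - {"offset": [0,-0.2,0],"rot": [0,0,0],"gripper": 1.0}
    - {"offset": [0,-0.35,0],"rot": [0,0,0],"gripper": 1.0}
    - {"offset": [0,-0.5,0],"rot": [0,0,0],"gripper": 1.0}
    - {"offset": [0,-0.6,0],"rot": [0,0,0],"gripper": 1.0}
    - {"offset": [0,-0.7,0],"rot": [0,0,0],"gripper": 1.0}
    - {"offset": [0,-0.7,0],"rot": [0,0,0],"gripper": 1.0}

```text
time_s: 23.45
eef_pos: [579.1, -118.4, 196.0]
ee_rot: [0.002, 0.998, 0.056, 0.002]
force: [0.6, -5.3, 6.0]
grip_width: 0.195
grip_force: 24.8
```

>>> step_arm:
  plan:
    - {"offset": [0,-0.1,0],"rot": [0,0,0],"gripper": 1.0}
    - {"offset": [0,-0.15,0],"rot": [0,0,0],"gripper": 1.0}
    - {"offset": [0,-0.15,0],"rot": [0,0,0],"gripper": 1.0}

```text
time_s: 23.75
eef_pos: [579.0, -117.0, 196.0]
ee_rot: [0.002, 0.998, 0.056, 0.002]
force: [0.5, -4.9, 6.6]
grip_width: 0.199
grip_force: 24.8
```

>>> step_arm:
  plan:
    - {"offset": [0,-0.1,0],"rot": [0,0,0],"gripper": 1.0}
    - {"offset": [0,-0.15,0],"rot": [0,0,0],"gripper": 1.0}
    - {"offset": [0,-0.15,0],"rot": [0,0,0],"gripper": 1.0}

```text
time_s: 24.05
eef_pos: [578.9, -116.0, 196.0]
ee_rot: [0.003, 0.998, 0.056, 0.002]
force: [0.7, -8.0, 4.6]
grip_width: 0.193
grip_force: 24.8
```

```bash
python3 -c "
from h import *
rkpos()"
```

```text
rack x,y,z [  7.9 -28.5 196. ] F rack [-0.2 -8.   4.6] grip 16.47159634046381 24.778970796614885 24.05
```

>>> step_arm:
  plan:
    - {"offset": [0,-0.1,0],"rot": [0,0,0],"gripper": 1.0}
    - {"offset": [0,-0.1,0],"rot": [0,0,0],"gripper": 1.0}

```text
time_s: 24.25
eef_pos: [578.8, -115.6, 196.0]
ee_rot: [0.003, 0.998, 0.056, 0.002]
force: [0.9, -11.5, 3.1]
grip_width: 0.194
grip_force: 24.8
```

>>> step_arm:
  plan:
    - {"offset": [0,-0.1,0],"rot": [0,0,0],"gripper": 1.0}
    - {"offset": [0,-0.1,0],"rot": [0,0,0],"gripper": 1.0}

```text
time_s: 24.45
eef_pos: [578.8, -115.3, 196.0]
ee_rot: [0.004, 0.998, 0.056, 0.002]
force: [1.5, -14.7, 3.8]
grip_width: 0.191
grip_force: 24.9
```

>>> step_arm:
  plan:
    - {"offset": [0,-0.1,0],"rot": [0,0,0],"gripper": 1.0}
    - {"offset": [0,-0.1,0],"rot": [0,0,0],"gripper": 1.0}

```text
time_s: 24.65
eef_pos: [578.7, -115.0, 196.0]
ee_rot: [0.005, 0.998, 0.056, 0.003]
force: [1.5, -18.9, 2.6]
grip_width: 0.194
grip_force: 25.1
```

>>> step_arm:
  plan:
    - {"offset": [0,0.2,0],"rot": [0,0,0],"gripper": 1.0}
    - {"offset": [0,0.4,0],"rot": [0,0,0],"gripper": 1.0}
    - {"offset": [0,0.4,0],"rot": [0,0,0],"gripper": 1.0}

```text
time_s: 24.95
eef_pos: [578.9, -116.4, 196.0]
ee_rot: [0.002, 0.998, 0.056, 0.002]
force: [1.0, -3.7, 5.9]
grip_width: 0.189
grip_force: 25.0
```

>>> step_arm:
  plan:
    - {"offset": [0,0,0],"rot": [0,0,0],"gripper": 4.5}
    - {"offset": [0,0,0],"rot": [0,0,0],"gripper": 4.5}
    - {"offset": [0,0,0],"rot": [0,0,0],"gripper": 4.5}
    - {"offset": [0,0,0],"rot": [0,0,0],"gripper": 4.5}
    - {"offset": [0,0,-2],"rot": [0,0,0],"gripper": 4.5}
    - {"offset": [0,0,-5],"rot": [0,0,0],"gripper": 4.5}
    - {"offset": [-2,0,-9],"rot": [0,0,0],"gripper": 4.5}
    - {"offset": [-5,0,-11],"rot": [0,0,0],"gripper": 4.5}
    - {"offset": [-5,0,-11],"rot": [0,0,0],"gripper": 4.5}
    - {"offset": [-5,0,-11],"rot": [0,0,0],"gripper": 4.5}
    - {"offset": [-5,0,-11],"rot": [0,0,0],"gripper": 4.5}

```text
time_s: 26.05
eef_pos: [528.9, -121.0, 304.0]
ee_rot: [0.0, 0.998, 0.056, 0.0]
force: [0.0, 0.4, -1.0]
grip_width: 0.526
grip_force: 0.0
```

```bash
python3 - <<'E'
from h import *
s=sense();c=capture("wrist");W=world(c,s);rkpos()
cv2.imwrite("pics/w7.png",c["color"][...,::-1])
a=np.radians(YAW);d=W[...,:2]-O;X=d[...,0]*np.cos(a)+d[...,1]*np.sin(a);Y=-d[...,0]*np.sin(a)+d[...,1]*np.cos(a);Z=W[...,2]
m=(Z>132)&(Z<150)&(abs(X)<30)&(abs(Y+29)<25);print("knob",X[m].mean(),Y[m].mean())
m=(Z>60)&(Z<90)&(X<-20)&(X>-70)&(abs(Y)<140);print("bar",m.sum(),np.median(X[m]),np.median(Z[m]))
for y0 in (121.5,64.5,7.5):
    m=(Z>108)&(Z<120)&(abs(Y-y0)<27)&(abs(X)<45);print("tin",m.sum(),X[m].mean(),Y[m].mean())
E
```

```text
rack x,y,z [-42.3 -28.  303.8] F rack [-0.2  0.3 -0.8] grip 44.58241768037624 0.0 26.1
knob 7.008353354935221 -28.45248422408427
bar 1444 -29.680392022795374 81.23721488277005
tin 3284 3.0507577472881082 122.39567565851549
tin 3238 3.086384899493198 65.52093727951487
tin 3196 2.6844537928016248 8.274897917283393
```

View pics/w7.png

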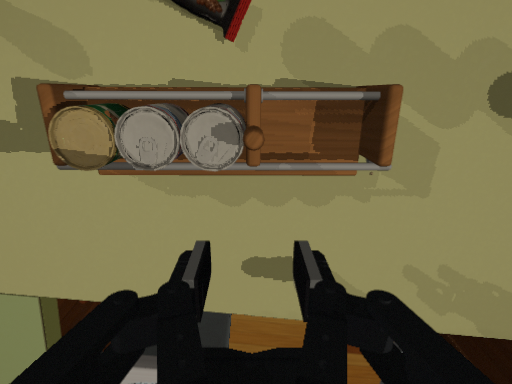

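All three tins are side by side at (83,137), (148,137) and (213,137). They sit 57 mm apart against the left end, with the bookend snug at (254,138) and the rail still up. Handing in.

```bash
python3 -c "
from rig import *
print(finish_job())"
```

```text
the job is handed in; nothing more can be done
None
```

The job is handed in at about 26 s of the 67 s allowed: all three tins stand snug against the left end, with the front rail fully up, the bookend slid up to them and nothing knocked over or bumped.

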